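# Feel for the loose cap on a rack of sample bottles

## Task

Try each of the three blue caps on the white rack anticlockwise, gently: pinch it and twist to about 0.45 N m and no harder than 0.7 N m, then let go. Two caps are tight and only wind up a little before they resist; the third is loose and keeps turning at a much lower torque: follow it through about 30 degrees and leave it there. Then slide the black flag tab in front of the loose bottle fully across to show its red field, leave the other two tabs and everything around the rack alone, and let go.

Things in the scene. Friction and masses are not known exactly. Their poses are not given: they have to be found in the camera images.
- rack: White rack, 175 x 400 x 20 mm, fixed to the bench; x points away from the robot, y left along the row, z up. Three white bottles are locked on it, 125 mm apart: they cannot turn or shift. Each has a blue screw cap and, in front, a flag track with a black tab. Below a cap a 34 mm thick neck goes on for 18 mm, then the shoulder widens to the 72 mm body.
- place_1 (a point): Nominal centre (half-way up) of the blue cap at the left (+y of the rack) place; frame as the rack's. The true cap axis is upright and within 2.5 mm of it in x and in y. Cap: round, ribbed, a white mark on top, 44 mm diameter, 28 mm tall.
- place_2 (a point): Nominal centre (half-way up) of the blue cap at the middle place; frame as the rack's. The true cap axis is upright and within 2.5 mm of it in x and in y. Cap: round, ribbed, a white mark on top, 44 mm diameter, 28 mm tall.
- place_3 (a point): Nominal centre (half-way up) of the blue cap at the right (-y of the rack) place; frame as the rack's. The true cap axis is upright and within 2.5 mm of it in x and in y. Cap: round, ribbed, a white mark on top, 44 mm diameter, 28 mm tall.
- tab_1 (a point): Nominal centre (half-way up) of the black tab at its start, in front of the left (+y of the rack) bottle; frame as the rack's, fixed to the rack (does not travel), true to 2.5 mm in x and y. Tab: 28 mm deep (x), 20 mm wide (y), 40 mm tall, on a track whose top is 20 mm below this point. Slides 40 mm to the rack's +y against about 1.5 N, stays where left and uncovers red on its right.
- tab_2 (a point): Nominal centre (half-way up) of the black tab at its start, in front of the middle bottle; frame as the rack's, fixed to the rack (does not travel), true to 2.5 mm in x and y. Tab: 28 mm deep (x), 20 mm wide (y), 40 mm tall, on a track whose top is 20 mm below this point. Slides 40 mm to the rack's +y against about 1.5 N, stays where left and uncovers red on its right.
- tab_3 (a point): Nominal centre (half-way up) of the black tab at its start, in front of the right (-y of the rack) bottle; frame as the rack's, fixed to the rack (does not travel), true to 2.5 mm in x and y. Tab: 28 mm deep (x), 20 mm wide (y), 40 mm tall, on a track whose top is 20 mm below this point. Slides 40 mm to the rack's +y against about 1.5 N, stays where left and uncovers red on its right.
- cap_p (a joint): Angle (rad) one of the caps has turned anticlockwise from above, 0 at the start. Its place is unknown (bottles are shuffled). One cap of the three is loose: turns on at about 0.1 N m. Two are tight: creep from about 0.25 N m, then wind up like a spring, one soft (0.13 rad at 0.45 N m), one stiff (0.025 rad), and stay about there when let go.
- cap_q (a joint): Angle (rad) one of the caps has turned anticlockwise from above, 0 at the start. Its place is unknown (bottles are shuffled). One cap of the three is loose: turns on at about 0.1 N m. Two are tight: creep from about 0.25 N m, then wind up like a spring, one soft (0.13 rad at 0.45 N m), one stiff (0.025 rad), and stay about there when let go.
- cap_r (a joint): Angle (rad) one of the caps has turned anticlockwise from above, 0 at the start. Its place is unknown (bottles are shuffled). One cap of the three is loose: turns on at about 0.1 N m. Two are tight: creep from about 0.25 N m, then wind up like a spring, one soft (0.13 rad at 0.45 N m), one stiff (0.025 rad), and stay about there when let go.
- flag_p (a joint): Travel (m) of the flag tab in front of the bottle with cap_p: 0 at the start (not flagged), 0.04 fully across (red shown, flagged). Place unknown, as for the cap.
- flag_q (a joint): Travel (m) of the flag tab in front of the bottle with cap_q: 0 at the start (not flagged), 0.04 fully across (red shown, flagged). Place unknown, as for the cap.
- flag_r (a joint): Travel (m) of the flag tab in front of the bottle with cap_r: 0 at the start (not flagged), 0.04 fully across (red shown, flagged). Place unknown, as for the cap.
- tip_box: Bystander: blue pipette tip box 85 x 120 x 77 mm, origin under its centre.
- spare_cap_mid (a point): Bystander: a spare blue cap, 44 mm diameter, 28 mm tall, lying on the bench; its centre. Not one of the three on test.
- mug: Bystander: white mug, 84 mm diameter, 90 mm tall, origin under its centre.
- sample_jar: Bystander: small white jar with a red lid, 56 mm diameter, 75 mm tall, origin under its centre.
- reagent: Bystander: white reagent bottle, 64 mm diameter, 130 mm tall, origin under its centre.

How it is judged:
By the outcome, as a careful person would: the job done as asked, in the order asked, and still so for the second after the job is handed in, with the robot touching nothing.
It also fails if it takes over 72 s, if anything falls off the work surface, if the arm or the gripper's body presses on something with over 40 N, if the wrist force passes 120 N, or if a joint passes its speed limit or range.

## Robot

A 6-joint arm with a two-finger parallel gripper is mounted at the origin on the work surface. World frame = base frame: x ahead of the robot, y to its left, z up, the work surface at z = 0. Lengths are in mm, angles in rad, forces in N, time in s.
With the tool pointing down it reaches from about 300 to 775 mm from the base axis. Payload 14.6 kg.
Tool frame: the origin (TCP) lies midway between the tips of the shut fingers; the grasp point (between the pads) lies 19 mm behind it; x points along the fingers, z is the direction in which the jaws open and shut, and the axes are right-handed (so a half turn about x gives the same grasp; the last joint's range is limited). The gripper opens to 94 mm and grips with 3 to 60 N. Pads are 16 mm wide; open, the fingers measure 119 mm over their backs; the gripper's body (75 mm by 177 mm) begins 78 mm behind the grasp point.
Start: joints at [1.277, 0.3, 1.521, -0, 1.321, -0.067], TCP at [123.671, 535.905, 205.446] pointing down, gripper open.
Joint ranges: [-3.03, 3.03], [-0.79, 2.21], [0.23, 2.52], [-1.04, 4.18], [0, 3.07], [-2.55, 2.55]. Speed limits (rad/s): [2.22, 2.22, 2.57, 3.14, 3.14, 3.14].

## Interface

Orientations are given as [roll, pitch, yaw] about the fixed x, y, z axes, in that order (R = Rz(yaw) Ry(pitch) Rx(roll)).
In Python, from cell import * gives the robot as it stands.
- The arm moves only by the tool play_rows, never from a script. Its argument "motion" is one flat list of numbers, 7 for each row, row after row: the turn, a rotation vector about the tool's x, y, z in rad, then the shift along the tool's x, y, z in m, then the closure, from -1 (fully open) to 1 (shut), so that 0 is half open. In form: [rx, ry, rz, x, y, z, fingers, rx, ry, rz, x, y, z, fingers, ...]. A call has 1 to 20 rows; each row shifts and turns the pose as measured when the row begins, along the tool's axes as they then stand; what a row does not reach is not made up. A row lasts 1/10 s, in which the tool goes at most 50 mm and 8.59 degrees, less where a joint would pass 70% of its speed; a pose out of reach is approached as far as the arm can. A call with a gripper value outside its range is refused whole. The fingers move at their own pace and stop on an object; "newtons" is the grip in N (left out, the last holds). Time passes only in rows, so rows that do not move let the fingers close. It gives the time, the measured TCP pose, the force and the opening at its end, in the units of the state.
- read_state(): the state, without advancing time (a new reading comes with each control period).
- camera(name): name is "side" or "top" or "wrist"; returns (picture, depth): 480x640x3 uint8, blue, green, red; 480x640 float32, mm along the optical axis (not along the pixel's ray), 0 where there is no reading.
- camera_params(name): a dict with "fx", "fy", "cx", "cy" (pixels), "T" (4x4, takes a point from camera to world coordinates). Camera axes: x right, y down, z forward; pixel columns grow to the right and rows downward; lengths in mm; the calibration is good to about 2 mm. A picture is of the moment at which its call begins: read the wrist's pose just before it. camera_params takes no time and is no camera call; for the wrist camera it gives the pose at the moment of the call.
- sign_off(): hands the job in, once; it reports no verdict.
Trained networks look in the newest picture that a camera, given by its name, has taken for a name from the list of things; names that differ only in an ending like _2 or _b are one class to them, and where a whole thing is asked for, a point or a joint stands for the part that bears it (a point fixed in the world has none). Each returns a list of dicts, best first, with "conf" (0 to 1); they miss things now and then, are a little off and sometimes report something else, mostly with a low value. They report only what shows in the picture. A call takes as long as a camera call.
- masks_of(camera, name): "region" (480x640 bool, what is visible of it).
- place_of(camera, name): "at" ([x, y, z] in mm, in the coordinates of the camera as it stood for that picture, good to about 4 mm: a listed point, or the origin of a listed thing).
The state is a dict: "clock": time; "joints": joint angles; "qd": joint speeds; "effort": joint torques, N m; "eef_pos": TCP position; "eef_rot": TCP orientation; "wrist_force": force on the tool from outside, world axes, zero at the start; "moment": the same for the moment, N m; "finger_gap": finger opening in mm.
Only numpy, scipy, OpenCV 4.12 (cv2) and the standard library are available. Lean on these libraries where they do the work, as an engineer would, in place of code of your own. Each camera call takes 0.05 s, during which the arm holds its last target.

## Working session

There is one attempt and no reset: what is moved stays moved. The work goes in short steps, Python scripts to look and compute and a tool call to move; the robot and the scene stay as the last step left them, time stands still between calls to the robot, and variables do not carry over. Pictures are saved under pics/ and viewed, and the job is handed in when it is done.

Besides the shell and the picture viewer there is one more tool, called after "Request:" by a JSON object that holds its "fn" and its "kwargs", one argument or row to a line. play_rows: Moves the arm, as the interface text tells. Its arguments: {"type":"object","properties":{"motion":{"type":"array","items":{"type":"number"}},"newtons":{"type":"number"}},"required":["motion"]}

```bash
ls; mkdir -p pics
python3 - <<'E'
from cell import *
import cv2
print(read_state())
for n in ("side","top","wrist"):
    im,d=camera(n); cv2.imwrite(f"pics/a_{n}.png",im)
    print(n,camera_params(n))
    for t in ("place_1","tab_1","rack"):
        print(t,[(p['conf'],p['at']) for p in place_of(n,t)])
E
```

```text
pics
{'clock': 0.0, 'joints': array([ 1.27740015e+00,  3.00442976e-01,  1.52161080e+00,  2.44303605e-05,
        1.32068856e+00, -6.66103249e-02]), 'qd': array([ 6.82179307e-06, -8.62144398e-04,  7.40503247e-04, -1.10725674e-03,
       -1.30825317e-03,  4.26903936e-04]), 'effort': array([-1.95786786e-03, -5.31796038e+01, -3.52743423e+01,  7.07262894e-02,
        2.41380930e-02, -2.01233240e-05]), 'eef_pos': array([123.5891484 , 535.65560524, 204.88918443]), 'eef_rot': array([ 3.05440286,  1.5696464 , -1.88477803]), 'wrist_force': array([-0.07008941, -0.16562856, -0.03539834]), 'moment': array([-0.01105686, -0.00678965, -0.02753311]), 'finger_gap': 93.83074364856343}
side {'fx': 477.49947557992596, 'fy': 477.49947557992596, 'cx': 319.11022050657897, 'cy': 241.9784944205545, 'T': array([[ 9.96849704e-01, -5.92629182e-02,  5.27121879e-02,
         4.86197222e+02],
       [-7.53345155e-02, -4.99606084e-01,  8.62970725e-01,
        -1.02223812e+03],
       [-2.48068337e-02, -8.64223158e-01, -5.02496720e-01,
         6.69548042e+02],
       [ 0.00000000e+00,  0.00000000e+00,  0.00000000e+0
[... 745 characters left out ...]
-95.9, 1014.9]), (0.63, [102.5, -27.4, 1000.7]), (0.56, [-14.8, -58.6, 1006.4])]
tab_1 [(0.67, [-23.5, 49.4, 1060.7]), (0.61, [97.3, 82.2, 1051.3]), (0.57, [-142.7, 13.1, 1061.6])]
rack [(0.97, [-17.0, -38.9, 1133.0])]
wrist {'fx': 416.7017577331013, 'fy': 416.7017577331013, 'cx': 321.6857440480942, 'cy': 241.5031860923185, 'T': array([[ 2.23636291e-01,  9.34675756e-01,  2.76347680e-01,
         4.20783918e+01],
       [ 9.74672517e-01, -2.14301163e-01, -6.39413562e-02,
         5.55372629e+02],
       [-5.42806307e-04,  2.83648096e-01, -9.58928289e-01,
         3.85397629e+02],
       [ 0.00000000e+00,  0.00000000e+00,  0.00000000e+00,
         1.00000000e+00]])}
place_1 []
tab_1 []
rack []
```

View pics/a_top.png

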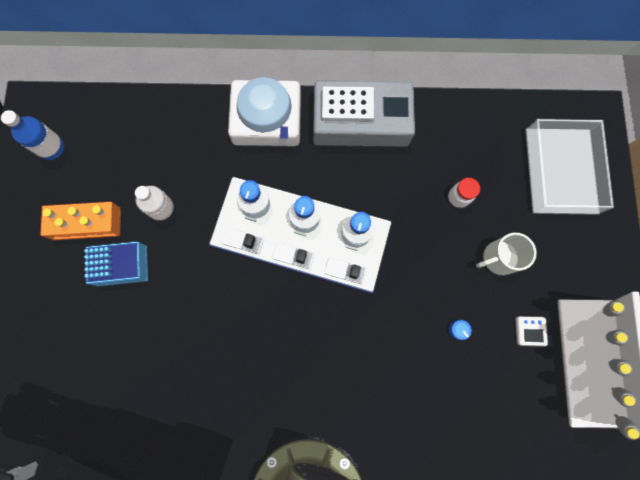

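View pics/a_side.png

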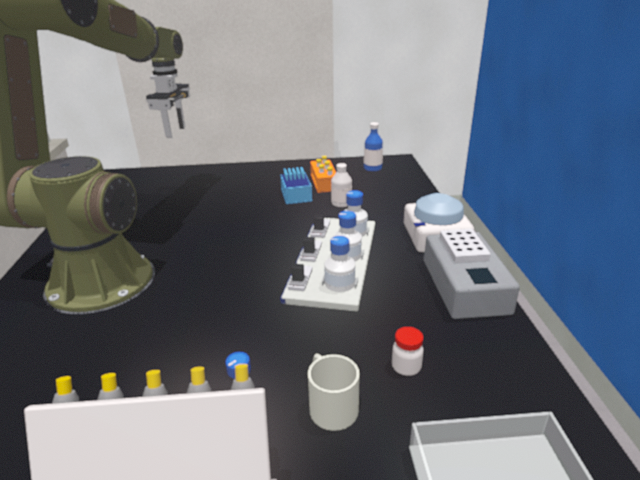

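```bash
cat > h.py <<'E'
from cell import *
import numpy as np, cv2
np.set_printoptions(precision=3,suppress=True)
def w(cam,p):
    T=np.array(camera_params(cam)['T']); return T[:3,:3]@np.array(p)+T[:3,3]
def cloud(cam,d):
    P=camera_params(cam); T=np.array(P['T'])
    v,u=np.mgrid[:480,:640]
    X=np.stack([(u-P['cx'])/P['fx']*d,(v-P['cy'])/P['fy']*d,d],-1)
    return X@T[:3,:3].T+T[:3,3]
E
python3 - <<'E'
from h import *
for n in ("top","side"):
    im,d=camera(n)
    np.savez(f"{n}.npz",im=im,d=d)
    for t in ("rack","place_1","tab_1","tip_box","spare_cap_mid","mug","sample_jar","reagent"):
        for p in place_of(n,t): print(n,t,p['conf'],w(n,p['at']))
E
```

```text
top rack 0.91 [622.973  13.628   0.471]
top rack 0.49 [526.42   16.937  50.558]
top place_1 0.95 [623.436  17.333 126.162]
top place_1 0.79 [ 590.397 -103.914  125.723]
top place_1 0.71 [652.994 140.425 126.483]
top tab_1 0.96 [557.021 141.861  55.493]
top tab_1 0.76 [490.631 -96.934  56.286]
top tab_1 0.6 [523.698  18.696  51.212]
top tip_box 0.57 [502.208 452.74   -2.067]
top spare_cap_mid 0.59 [ 540.202 -451.655    2.877]
top spare_cap_mid 0.53 [ 363.118 -344.744   15.086]
top mug 0.85 [ 540.506 -452.959    0.079]
top sample_jar 0.75 [ 683.715 -362.655   -1.845]
top reagent 0.86 [645.281 368.631  -0.174]
side rack 0.85 [616.142  16.138   0.763]
side place_1 0.78 [ 589.889 -101.119  120.22 ]
side place_1 0.69 [622.364  19.688 123.136]
side tab_1 0.65 [521.744  23.951  53.632]
side tab_1 0.64 [554.404 142.248  55.44 ]
side tip_box 0.71 [501.769 450.541   3.248]
side tip_box 0.21 [623.371  15.561 123.716]
side spare_cap_mid 0.89 [ 363.017 -343.743   16.267]
side mug 0.77 [ 542.533 -453.999   -1.614]
side sample_jar 0.63 [ 686.354 -360.15     2.307]
side reagent 0.96 [648.094 368.905  -0.207]
```

```bash
cat >> h.py <<'E'
from scipy.spatial.transform import Rotation as Ro
def R(): return Ro.from_euler('xyz',read_state()['eef_rot']).as_matrix()
E
python3 - <<'E'
from h import *
print(R())
for n in ("top","side"):
    z=np.load(n+".npz"); im=z['im']; C=cloud(n,z['d'])
    hsv=cv2.cvtColor(im,cv2.COLOR_BGR2HSV)
    for c in ((653,140),(623,17),(590,-103)):
        near=(np.hypot(C[...,0]-c[0],C[...,1]-c[1])<35)&(C[...,2]>100)
        blue=near&(hsv[...,0]>95)&(hsv[...,0]<125)&(hsv[...,1]>120)
        top=near&(C[...,2]>np.percentile(C[near][:,2],85)-4)&(C[...,2]>125)
        P=C[top]; (cx,cy),r=cv2.minEnclosingCircle(P[:,:2].astype(np.float32))
        print(n,near.sum(),blue.sum(),top.sum(),"z",np.percentile(C[near][:,2],[50,90,98]),"mean",P.mean(0),"circ",cx,cy,r)
    for c in ((556,142),(522.5,20),(490,-97)):
        near=(np.hypot(C[...,0]-c[0],C[...,1]-c[1])<28)&(C[...,2]>45)
        P=C[near]; q=np.percentile(P[:,2],90); T=P[(P[:,2]>q-4)]
        print(n,"tab",len(P),len(T),"z",q,T.mean(0),cv2.minAreaRect(T[:,:2].astype(np.float32)))
E
```

```text
[[-0.    -0.974  0.225]
 [ 0.     0.225  0.974]
 [-1.     0.     0.   ]]
top 375 314 284 z [138.522 141.144 142.82 ] mean [653.657 134.806 139.285] circ 653.6341552734375 135.3728790283203 22.005359649658203
top 369 306 277 z [138.578 141.083 142.424] mean [619.752  15.818 139.358] circ 619.7088623046875 16.02616310119629 21.783668518066406
top 375 308 300 z [138.731 140.934 142.468] mean [ 586.474 -105.835  139.319] circ 587.1531982421875 -105.96148681640625 21.970855712890625
top tab 142 81 z 77.34959484506365 [556.38  141.148  75.795] ((556.34423828125, 140.98605346679688), (18.565427780151367, 26.9218692779541), 76.44589233398438)
top tab 125 93 z 77.45754266479646 [522.858  21.811  75.818] ((523.2676391601562, 21.63776397705078), (17.928977966308594, 27.975852966308594), 77.07276916503906)
top tab 130 89 z 77.42488880742869 [ 490.171 -100.3     75.706] ((489.73675537109375, -100.05919647216797), (19.169240951538086, 26.263381958007812), 73.92096710205078)
side 286 199 105 z [129.501 140.22  141.368] mean [654.451 133.591 139.265] circ 656.0990600585938 137.79391479492188 25.100107192993164
side 329 214 133 z [131.354 140.29  141.132] mean [620.927  13.967 139.214] circ 622.4392700195312 17.071260452270508 24.439430236816406
side 398 246 170 z [132.922 139.937 141.012] mean [ 587.81  -107.385  139.099] circ 589.1345825195312 -105.27848815917969 23.516651153564453
side tab 139 43 z 76.31653649307938 [558.488 140.025  75.252] ((557.6815795898438, 139.2281494140625), (22.50200653076172, 27.032136917114258), 77.96383666992188)
side tab 164 53 z 76.34089712690772 [524.735  20.226  75.297] ((524.6705932617188, 21.296945571899414), (20.437641143798828, 26.263153076171875), 80.19140625)
side tab 191 69 z 75.70274224953232 [ 492.402 -101.526   74.747] ((492.3975830078125, -99.9747314453125), (22.5250301361084, 27.261089324951172), 84.92500305175781)
```

Request:
{"fn": "play_rows", "kwargs": {
  "motion": [0,0,0,0,-0.0433,-0.0193,-1,0,0,0,0,-0.0433,-0.0193,-1,0,0,0,0,-0.0433,-0.0193,-1,0,0,0,0,-0.0433,-0.0193,-1,0,0,0,0,-0.0433,-0.0193,-1,0,0,0,0,-0.0433,-0.0193,-1,0,0,0,0,-0.0433,-0.0193,-1,0,0,0,0,-0.0433,-0.0193,-1,0,0,0,0,-0.0433,-0.0193,-1,0,0,0,0,-0.0433,-0.0193,-1,0,0,0,0,-0.0433,-0.0193,-1,0,0,0,0,-0.0433,-0.0193,-1,0,0,0,0,-0.0433,-0.0193,-1,0,0,0,0,-0.0433,-0.0193,-1],
  "newtons": 30
}}

```text
clock: 2.9
eef_pos: [670.7, 123.7, 206.5]
eef_rot: [-0.57, 1.567, 0.783]
wrist_force: [0.6, 0.9, 0.7]
finger_gap: 93.7
```

```bash
cat >> h.py <<'E'
CAPS=np.array([[654,135],[620,16],[587,-106]])
def caplook(n="wrist",tag=None):
    im,d=camera(n); C=cloud(n,d)
    if tag: cv2.imwrite(f"pics/{tag}.png",im)
    for c in CAPS:
        t=(np.hypot(C[...,0]-c[0],C[...,1]-c[1])<32)&(C[...,2]>135)&(C[...,2]<148)
        if t.sum()<100: continue
        P=C[t]; lo,hi=np.percentile(P[:,:2],[.5,99.5],axis=0)
        print(n,t.sum(),"mean",P.mean(0),"mid",(lo+hi)/2,"size",hi-lo)
def rel(c):
    s=read_state(); d=np.array(c)-s['eef_pos']; print("eef",s['eef_pos'],"q",s['joints'],"qd",np.abs(s['qd']).max(),"F",s['wrist_force'],"M",s['moment'],"gap",s['finger_gap']); print("tool delta mm",R().T@d, "jaw deg",np.degrees(np.arctan2(R()[1,2],R()[0,2])))
E
python3 - <<'E'
from h import *
caplook(tag="w1"); print(R()); rel([654,135,106.5])
E
```

```text
wrist 3760 mean [656.898 132.697 137.368] mid [657.39  132.647] size [41.371 41.508]
wrist 3919 mean [623.287  14.006 137.573] mid [623.674  13.574] size [41.45  41.838]
[[ 0.002 -0.975  0.221]
 [ 0.001  0.221  0.975]
 [-1.    -0.002  0.002]]
eef [674.465 118.652 204.776] q [ 0.12   0.612  1.076  0.001  1.451 -1.228] qd 0.17445053836546406 F [ 3.223 -3.736  0.16 ] M [-0.072 -0.112 -0.029] gap 94.05938468583084
tool delta mm [98.258 23.718 11.273] jaw deg 77.25978804652085
```

View pics/w1.png

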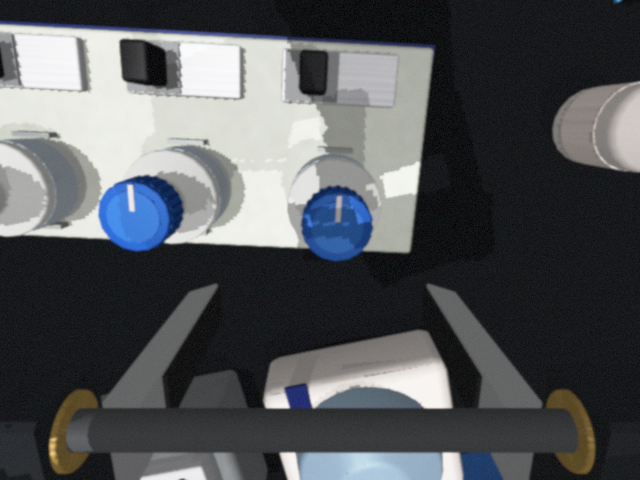

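Wrist view: left cap at about (337,222), middle cap at (140,213); both clear, the fingers are beyond them (the arm was still moving). Re-centre and look at rest.

Request:
{"fn": "play_rows", "kwargs": {
  "motion": [0,0,0,0.012,0.008,0.004,-1,0,0,0,0.012,0.008,0.004,-1,0,0,0,0.012,0.005,0.002,-1,0,0,0,0,0,0,-1,0,0,0,0,0,0,-1]
}}

```text
clock: 3.45
eef_pos: [654.7, 132.9, 163.9]
eef_rot: [1.357, 1.569, 2.703]
wrist_force: [0.4, -0.3, -0.1]
finger_gap: 94.1
```

Run:
```python
from h import *
rel([654,135,106.5]);caplook(tag="w2");rel([654,135,106.5]); caplook("top")
```

```text
eef [654.651 132.924 163.889] q [ 0.145  0.6    1.189  0.001  1.354 -1.201] qd 0.02804254757037542 F [ 0.355 -0.288 -0.101] M [-0.01   0.08  -0.058] gap 94.1356694576626
tool delta mm [57.392  0.987  1.854] jaw deg 77.13411123464057
wrist 5028 mean [652.584 138.049 138.982] mid [653.421 137.93 ] size [41.981 41.519]
wrist 5288 mean [619.645  19.752 138.978] mid [620.197  18.776] size [41.738 42.134]
eef [654.637 132.91  163.798] q [ 0.145  0.6    1.189  0.001  1.354 -1.201] qd 0.013890727268352759 F [-0.089  0.753  0.411] M [0.012 0.018 0.027] gap 94.05715321123691
tool delta mm [57.301  0.962  1.874] jaw deg 77.13274252894718
top 317 mean [619.679  15.759 139.041] mid [619.873  15.489] size [42.508 40.961]
top 321 mean [ 586.243 -106.053  139.211] mid [ 586.432 -106.404] size [41.511 41.514]
```

View pics/w2.png

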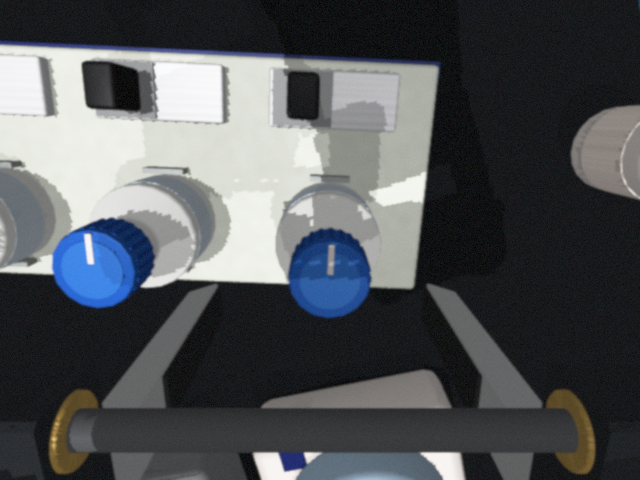

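Run:
```python
from h import *
P=camera_params("wrist");T=P['T']
s=read_state(); r=R()
for g in (47,-47):
    for back in (0,40):
        X=s['eef_pos']+r[:,2]*g-r[:,0]*back
        c=T[:3,:3].T@(X-T[:3,3]); print(g,back,P['fx']*c[0]/c[2]+P['cx'],P['fy']*c[1]/c[2]+P['cy'])
X=s['eef_pos']-r[:,0]*-25
c=T[:3,:3].T@(X-T[:3,3]);print(c,P['fx']*c[0]/c[2]+P['cx'],P['fy']*c[1]/c[2]+P['cy'])
im=cv2.imread("pics/w2.png");hsv=cv2.cvtColor(im,cv2.COLOR_BGR2HSV)
m=((hsv[...,0]>95)&(hsv[...,0]<125)&(hsv[...,1]>120)).astype(np.uint8)
n,l,st,ce=cv2.connectedComponentsWithStats(m)
for i in range(1,n):
    if st[i,4]>500: print(st[i],ce[i])
```

```text
47 0 420.0437007100231 303.99656000917633
47 40 443.87222287981353 349.0833575657747
-47 0 220.58409076534477 303.73638173945125
-47 40 195.9971399290084 348.7578693729678
[ -0.636  22.299 220.354] 320.48241104775497 283.67283838709307
[  0  39 214  14 640] [95.914 45.717]
[284  52 159  17 519] [365.441  58.455]
[  53  219  101   91 6660] [102.636 263.901]
[ 288  229   83   91 5581] [328.989 275.27 ]
```

Request:
{"fn": "play_rows", "kwargs": {
  "motion": [0,0,0,0.015,0.0005,0.0015,-1,0,0,0,0.015,0.0005,0.0015,-1,0,0,0,0.015,0,0,-1,0,0,0,0.01,0,0,-1,0,0,0,0,0,0,-1,0,0,0,0,0,0,-1]
}}

```text
clock: 4.15
eef_pos: [654.4, 136.4, 104.0]
eef_rot: [1.247, 1.569, 2.593]
wrist_force: [-0.0, 0.4, -0.5]
finger_gap: 93.4
```

Run:
```python
from h import *
rel([654,136,106.5]);caplook(tag="w3")
```

```text
eef [654.42  136.425 104.039] q [ 0.15   0.653  1.248  0.001  1.243 -1.196] qd 0.00954136452547766 F [-0.017  0.419 -0.513] M [ 0.036  0.016 -0.019] gap 93.44176222596064
tool delta mm [-2.461  0.319 -0.507] jaw deg 77.12088681857226
wrist 8850 mean [652.111 138.225 139.047] mid [653.324 138.009] size [41.863 41.638]
wrist 5035 mean [621.074  28.75  138.863] mid [619.814  26.331] size [38.061 27.919]
```

View pics/w3.png

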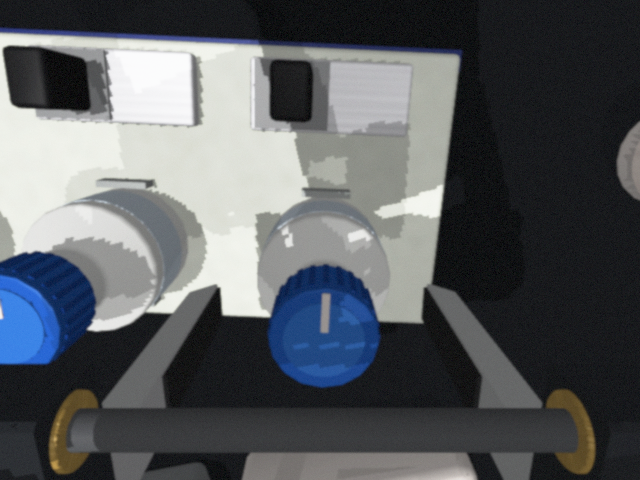

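Cap (325,330) sits nearly central between the fingers (tips at columns 219 and 427). Close gently.

Request:
{"fn": "play_rows", "kwargs": {
  "motion": [0,0,0,-0.002,0,0.0006,0,0,0,0,0,0,0,0,0,0,0,0,0,0,0,0,0,0,0,0,0.1,0,0,0,0,0,0,0.15,0,0,0,0,0,0,0.2],
  "newtons": 15
}}

```text
schema error: expected a multiple of 7 numbers
```

Run:
```python
from h import *
rel([654,136,106.5])
```

```text
eef [654.392 136.431 104.091] q [ 0.15   0.653  1.248  0.001  1.243 -1.196] qd 0.006982382073771355 F [-0.122 -0.74  -0.707] M [-0.     0.004 -0.05 ] gap 93.81263221057307
tool delta mm [-2.409  0.29  -0.506] jaw deg 77.12323581690929
```

Request:
{"fn": "play_rows", "kwargs": {
  "motion": [0,0,0,-0.002,0,0.0006,0,0,0,0,0,0,0,0,0,0,0,0,0,0,0,0,0,0,0,0,0,0.1,0,0,0,0,0,0,0.15,0,0,0,0,0,0,0.2],
  "newtons": 15
}}

```text
clock: 4.8
eef_pos: [655.5, 137.2, 108.6]
eef_rot: [-0.744, 1.568, 0.602]
wrist_force: [-0.3, -0.4, -0.0]
finger_gap: 49.7
```

Run:
```python
from h import *
rel([654,136,106.5])
```

```text
eef [655.468 137.159 108.573] q [ 0.151  0.649  1.243  0.001  1.248 -1.195] qd 0.0013850981148908544 F [-0.316 -0.39  -0.021] M [ 0.043 -0.008 -0.012] gap 49.6657431183186
tool delta mm [ 2.068  1.176 -1.461] jaw deg 77.11741382728555
```

Request:
{"fn": "play_rows", "kwargs": {
  "motion": [0,0,0,0,0.0005,0,0.5,0,0,0,0,0,0,0.5,0,0,0,0,0,0,0.5,0,0,0,0,0,0,0.5],
  "newtons": 15
}}

```text
clock: 5.2
eef_pos: [655.2, 137.0, 108.6]
eef_rot: [-0.94, 1.568, 0.406]
wrist_force: [0.4, -0.1, -0.7]
finger_gap: 44.0
```

Run:
```python
from h import *
rel([654,136,106.5])
```

```text
eef [655.193 137.022 108.622] q [ 0.151  0.648  1.245  0.001  1.246 -1.195] qd 0.0006882444600226351 F [ 0.372 -0.058 -0.661] M [-0.103 -0.134  0.085] gap 43.96331908798307
tool delta mm [ 2.117  0.94  -1.266] jaw deg 77.11434787196283
```

Request:
{"fn": "play_rows", "kwargs": {
  "motion": [0,0,0,0,0,0,0.5,0,0,0,0,0,0,0.5,-0.01,0,0,0,0,0,0.5,-0.01,0,0,0,0,0,0.5],
  "newtons": 30
}}

```text
clock: 5.6
eef_pos: [655.2, 137.0, 108.6]
eef_rot: [-0.926, 1.568, 0.44]
wrist_force: [1.4, 0.1, -0.0]
finger_gap: 43.3
```

Run:
```python
from h import *
rel([654,136,106.5])
```

```text
eef [655.197 136.996 108.625] q [ 0.151  0.648  1.245  0.001  1.246 -1.216] qd 0.10051812532538143 F [ 1.366  0.133 -0.01 ] M [ 0.039 -0.117 -0.327] gap 43.30574074373154
tool delta mm [ 2.121  0.975 -1.222] jaw deg 78.29916680307477
```

Request:
{"fn": "play_rows", "kwargs": {
  "motion": [-0.006,0,0,0,0,0,0.5]
}}

```text
clock: 5.7
eef_pos: [655.2, 137.0, 108.6]
eef_rot: [-0.866, 1.568, 0.507]
wrist_force: [0.5, 0.4, 0.7]
finger_gap: 43.5
```

Run:
```python
from h import *
rel([654,136,106.5])
```

```text
eef [655.167 137.013 108.604] q [ 0.151  0.648  1.245  0.001  1.247 -1.222] qd 0.061398828529369995 F [0.455 0.449 0.675] M [ 0.01  -0.112 -0.398] gap 43.46043752145893
tool delta mm [ 2.1    0.95  -1.227] jaw deg 78.6709789933696
```

Request:
{"fn": "play_rows", "kwargs": {
  "motion": [-0.005,0,0,0,0,0,0.5]
}}

```text
clock: 5.8
eef_pos: [655.2, 137.0, 108.6]
eef_rot: [-0.849, 1.568, 0.529]
wrist_force: [0.5, 0.2, 0.0]
finger_gap: 43.6
```

Run:
```python
from h import *
rel([654,136,106.5])
```

```text
eef [655.197 137.027 108.606] q [ 0.151  0.648  1.245  0.001  1.246 -1.228] qd 0.05300190061492906 F [0.533 0.207 0.008] M [-0.013 -0.121 -0.449] gap 43.59169160986774
tool delta mm [ 2.101  0.984 -1.241] jaw deg 78.97200967458876
```

Request:
{"fn": "play_rows", "kwargs": {
  "motion": [-0.003,0,0,0,0,0,0.5]
}}

```text
clock: 5.9
eef_pos: [655.2, 137.0, 108.6]
eef_rot: [-0.837, 1.568, 0.544]
wrist_force: [0.4, 0.6, -0.8]
finger_gap: 43.2
```

Run:
```python
from h import *
rel([654,136,106.5])
```

```text
eef [655.19  137.023 108.61 ] q [ 0.151  0.648  1.245  0.001  1.246 -1.231] qd 0.031194034064118727 F [ 0.428  0.554 -0.81 ] M [-0.006 -0.116 -0.458] gap 43.22690462230495
tool delta mm [ 2.106  0.981 -1.233] jaw deg 79.1581680576304
```

Request:
{"fn": "play_rows", "kwargs": {
  "motion": [0,0,0,0,0,0,-1,0,0,0,0,0,0,-1,0,0,0,0,0,0,-1,0,0,0,0,0,0,-1,0,0,0,0,0,0,-1,0,0,0,-0.015,0,0,-1,0,0,0,-0.02,0,0,-1,0,0,0,-0.015,0,0,-1,0,0,0,0,0,0,-1]
}}

```text
clock: 6.8
eef_pos: [654.9, 137.2, 163.2]
eef_rot: [-0.909, 1.568, 0.474]
wrist_force: [0.2, -0.8, -0.1]
finger_gap: 94.4
```

Run:
```python
from h import *
rel([621.3,17.7,108])
```

```text
eef [654.937 137.181 163.209] q [ 0.151  0.6    1.191  0.001  1.348 -1.232] qd 0.017265695078047594 F [ 0.228 -0.833 -0.136] M [ 0.021 -0.026 -0.004] gap 94.35902084451597
tool delta mm [  54.948   10.875 -123.765] jaw deg 79.24125303660297
```

Request:
{"fn": "play_rows", "kwargs": {
  "motion": [0,0,0,0,0.002,-0.025,-1,0,0,0,0,0.003,-0.035,-1,0,0,0,0,0.003,-0.033,-1,0,0,0,0,0.002,-0.02,-1,0,0,0,0,0,-0.005,-1,0,0,0,0,0,0,-1]
}}

```text
clock: 7.4
eef_pos: [621.8, 20.4, 163.4]
eef_rot: [-0.965, 1.567, 0.42]
wrist_force: [-0.4, 1.0, 0.4]
finger_gap: 94.6
```

Run:
```python
from h import *
rel([621.3,17.7,108])
```

```text
eef [621.784  20.4   163.377] q [-0.027  0.492  1.354  0.002  1.292 -1.412] qd 0.004754703468636589 F [-0.364  0.952  0.445] M [-0.01   0.041  0.067] gap 94.57124028993923
tool delta mm [55.369  0.17  -2.877] jaw deg 79.3353219680691
```

Request:
{"fn": "play_rows", "kwargs": {
  "motion": [0,0,0,0.015,0,-0.0014,-0.6,0,0,0,0.018,0,-0.001,-0.5,0,0,0,0.014,0,0,-0.3,0,0,0,0.006,0,0,-0.3,0,0,0,0,0,0,-0.2],
  "newtons": 15
}}

```text
clock: 7.9
eef_pos: [621.7, 22.1, 104.6]
eef_rot: [-0.57, 1.568, 0.818]
wrist_force: [-0.8, -0.3, 0.5]
finger_gap: 58.1
```

Run:
```python
from h import *
rel([621.3,17.7,108]);caplook(tag="w4")
```

```text
eef [621.716  22.076 104.581] q [-0.024  0.55   1.409  0.002  1.18  -1.414] qd 0.008911467332074421 F [-0.799 -0.32   0.472] M [-0.008  0.043 -0.009] gap 58.13092601321149
tool delta mm [-3.429 -0.391 -4.37 ] jaw deg 79.54873878814607
wrist 5595 mean [649.095 133.307 139.345] mid [652.996 131.216] size [42.097 29.608]
wrist 9497 mean [617.964  16.883 139.619] mid [619.787  14.102] size [41.776 50.17 ]
wrist 3518 mean [590.359 -90.04  138.971] mid [589.51  -92.788] size [37.977 22.459]
```

View pics/w4.png

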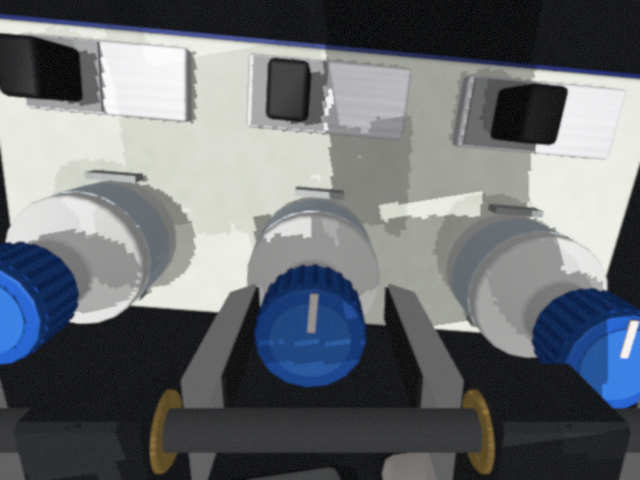

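Middle cap at column 311, finger midpoint at 322: 4.3 mm off along the jaws, agreeing with the estimate. Shift, then close.

Request:
{"fn": "play_rows", "kwargs": {
  "motion": [0,0,0,-0.001,0,-0.003,-0.2,0,0,0,-0.001,0,-0.0012,-0.2,0,0,0,0,0,0,-0.2,0,0,0,0,0,0,-0.1],
  "newtons": 15
}}

```text
clock: 8.35
eef_pos: [622.0, 17.7, 109.3]
eef_rot: [-1.033, 1.565, 0.356]
wrist_force: [0.8, -0.8, -0.4]
finger_gap: 52.8
```

Run:
```python
from h import *
rel([621.3,17.7,108])
```

```text
eef [621.997  17.744 109.263] q [-0.031  0.544  1.408  0.002  1.184 -1.421] qd 0.007408026227499514 F [ 0.809 -0.821 -0.382] M [ 0.018 -0.025 -0.007] gap 52.76638560958485
tool delta mm [ 1.259  0.684 -0.173] jaw deg 79.56437815780569
```

Request:
{"fn": "play_rows", "kwargs": {
  "motion": [0,0,0,0,0,0,0.5,0,0,0,0,0,0,0.5,0,0,0,0,0,0,0.5,0,0,0,0,0,0,0.5],
  "newtons": 15
}}

```text
clock: 8.75
eef_pos: [622.1, 17.3, 109.7]
eef_rot: [-1.136, 1.564, 0.252]
wrist_force: [-0.1, -0.4, -0.3]
finger_gap: 43.5
```

Run:
```python
from h import *
rel([621.3,17.7,108])
```

```text
eef [622.071  17.252 109.731] q [-0.032  0.543  1.408  0.002  1.184 -1.421] qd 0.0008475512671129838 F [-0.12  -0.406 -0.314] M [-0.135  0.018  0.095] gap 43.54960657626698
tool delta mm [1.727 0.85  0.296] jaw deg 79.54389869689223
```

Gripped evenly. Twist.

Request:
{"fn": "play_rows", "kwargs": {
  "motion": [0,0,0,0,0,0,0.5,0,0,0,0,0,0,0.5,-0.01,0,0,0,0,0,0.5,-0.01,0,0,0,0,0,0.5],
  "newtons": 30
}}

```text
clock: 9.15
eef_pos: [622.1, 17.3, 109.7]
eef_rot: [-1.134, 1.564, 0.275]
wrist_force: [0.2, -0.2, -0.3]
finger_gap: 43.6
```

Run:
```python
from h import *
rel([621.3,17.7,108])
```

```text
eef [622.087  17.302 109.731] q [-0.032  0.543  1.408  0.002  1.184 -1.442] qd 0.10358490965535146 F [ 0.153 -0.183 -0.339] M [-0.154  0.039 -0.284] gap 43.56288696459805
tool delta mm [1.726 0.851 0.261] jaw deg 80.73685202601736
```

Request:
{"fn": "play_rows", "kwargs": {
  "motion": [-0.012,0,0,0,0,0,0.5,-0.012,0,0,0,0,0,0.5]
}}

```text
clock: 9.35
eef_pos: [622.1, 17.3, 109.7]
eef_rot: [-1.13, 1.564, 0.305]
wrist_force: [-1.1, -0.7, 0.2]
finger_gap: 43.8
```

Run:
```python
from h import *
rel([621.3,17.7,108])
```

```text
eef [622.065  17.328 109.723] q [-0.032  0.543  1.408  0.002  1.185 -1.468] qd 0.12757200022494722 F [-1.146 -0.714  0.217] M [-0.065  0.051 -0.319] gap 43.84668668003918
tool delta mm [1.719 0.818 0.261] jaw deg 82.21335261943291
```

Request:
{"fn": "play_rows", "kwargs": {
  "motion": [-0.013,0,0,0,0,0,0.5,-0.013,0,0,0,0,0,0.5,-0.013,0,0,0,0,0,0.5]
}}

```text
clock: 9.65
eef_pos: [622.1, 17.3, 109.7]
eef_rot: [-1.148, 1.564, 0.329]
wrist_force: [0.2, -0.9, -0.2]
finger_gap: 43.5
```

Run:
```python
from h import *
rel([621.3,17.7,108])
```

```text
eef [622.097  17.325 109.739] q [-0.032  0.543  1.408  0.003  1.184 -1.51 ] qd 0.14168134581147543 F [ 0.224 -0.927 -0.232] M [-0.101  0.015 -0.353] gap 43.54626212714174
tool delta mm [1.735 0.839 0.294] jaw deg 84.63176864538016
```

Request:
{"fn": "play_rows", "kwargs": {
  "motion": [-0.012,0,0,0,0,0,0.5,-0.012,0,0,0,0,0,0.5,-0.012,0,0,0,0,0,0.5]
}}

```text
clock: 9.95
eef_pos: [622.1, 17.4, 109.7]
eef_rot: [-1.164, 1.564, 0.352]
wrist_force: [0.4, -0.5, -0.3]
finger_gap: 43.4
```

Run:
```python
from h import *
rel([621.3,17.7,108])
```

```text
eef [622.066  17.375 109.708] q [-0.032  0.543  1.408  0.003  1.185 -1.549] qd 0.12888290420266407 F [ 0.399 -0.455 -0.267] M [-0.114  0.073 -0.394] gap 43.361249926690576
tool delta mm [1.704 0.793 0.278] jaw deg 86.87394721689347
```

Request:
{"fn": "play_rows", "kwargs": {
  "motion": [-0.012,0,0,0,0,0,0.5,-0.012,0,0,0,0,0,0.5]
}}

```text
clock: 10.15
eef_pos: [622.1, 17.4, 109.7]
eef_rot: [-1.179, 1.564, 0.363]
wrist_force: [-0.2, -1.0, 0.2]
finger_gap: 43.2
```

Run:
```python
from h import *
rel([621.3,17.7,108])
```

```text
eef [622.067  17.399 109.73 ] q [-0.032  0.543  1.408  0.003  1.185 -1.575] qd 0.1297943739913888 F [-0.187 -1.039  0.192] M [-0.051  0.074 -0.417] gap 43.22867615325547
tool delta mm [1.726 0.786 0.274] jaw deg 88.3645981679491
```

Request:
{"fn": "play_rows", "kwargs": {
  "motion": [-0.011,0,0,0,0,0,0.5,-0.008,0,0,0,0,0,0.5]
}}

```text
clock: 10.35
eef_pos: [622.1, 17.4, 109.7]
eef_rot: [-1.194, 1.564, 0.369]
wrist_force: [0.3, -0.4, 0.4]
finger_gap: 43.2
```

Run:
```python
from h import *
rel([621.3,17.7,108])
```

```text
eef [622.078  17.406 109.721] q [-0.032  0.543  1.408  0.003  1.184 -1.596] qd 0.08559032904728987 F [ 0.346 -0.381  0.363] M [-0.03  -0.014 -0.5  ] gap 43.17495228023683
tool delta mm [1.717 0.79  0.283] jaw deg 89.5558389671419
```

Request:
{"fn": "play_rows", "kwargs": {
  "motion": [0,0,0,0,0,0,-1,0,0,0,0,0,0,-1,0,0,0,0,0,0,-1,0,0,0,0,0,0,-1,0,0,0,0,0,0,-1,0,0,0,-0.015,0,0,-1,0,0,0,-0.02,0,0,-1,0,0,0,-0.015,0,0,-1,0.08,0,0,0,0,0,-1,0.1,0,0,0,0,0,-1,0.07,0,0,0,0,0,-1,0,0,0,0,0,0,-1]
}}

```text
clock: 11.55
eef_pos: [622.7, 17.7, 169.6]
eef_rot: [-1.138, 1.559, 0.169]
wrist_force: [0.7, -0.3, 0.2]
finger_gap: 94.1
```

Run:
```python
from h import *
rel([588.7,-104.5,108])
```

```text
eef [622.729  17.66  169.617] q [-0.031  0.484  1.351  0.002  1.295 -1.339] qd 0.046601083104168876 F [ 0.655 -0.279  0.206] M [-0.063  0.007  0.026] gap 94.10345782091373
tool delta mm [  60.966    1.601 -127.115] jaw deg 74.85874206140416
```

Request:
{"fn": "play_rows", "kwargs": {
  "motion": [0,0,0,0,0,-0.025,-1,0,0,0,0,0,-0.035,-1,0,0,0,0,0.001,-0.035,-1,0,0,0,0,0,-0.022,-0.6,0,0,0,0,0,-0.007,-0.4,0,0,0,0,0,0,-0.25,0,0,0,0,0,0,-0.25]
}}

```text
clock: 12.25
eef_pos: [589.7, -104.3, 173.9]
eef_rot: [-1.225, 1.554, 0.097]
wrist_force: [-0.4, 1.1, -0.3]
finger_gap: 65.3
```

Run:
```python
from h import *
rel([588.7,-104.5,108])
```

```text
eef [ 589.744 -104.299  173.851] q [-0.239  0.425  1.427  0.006  1.275 -1.563] qd 0.005933703267024171 F [-0.387  1.132 -0.261] M [0.003 0.012 0.007] gap 65.26407753478779
tool delta mm [65.825  1.978 -0.818] jaw deg 75.76724809278555
```

```bash
cat >> h.py <<'E'
def tilt():
    r=R(); a=r.T@np.array([0,0,-1.]); print("tilt rotvec tool",np.cross([1,0,0],a))
E
python3 - <<'E'
from h import *
tilt()
E
```

```text
tilt rotvec tool [-0.     0.006  0.015]
```

Request:
{"fn": "play_rows", "kwargs": {
  "motion": [0,0.006,0.015,0.018,0.0005,-0.0005,-0.2,0,0,0,0.019,0,0,-0.2,0,0,0,0.018,0,0,-0.2,0,0,0,0.006,0,0,-0.2,0,0,0,0,0,0,-0.2],
  "newtons": 15
}}

```text
clock: 12.75
eef_pos: [589.7, -99.9, 106.6]
eef_rot: [1.853, 1.566, -3.101]
wrist_force: [0.1, 0.7, 0.7]
finger_gap: 56.7
```

Run:
```python
from h import *
rel([588.7,-104.5,108]);tilt();caplook(tag="w5")
```

```text
eef [589.728 -99.856 106.609] q [-0.228  0.502  1.478 -0.001  1.166 -1.557] qd 0.012473972542342438 F [0.07  0.702 0.663] M [-0.017  0.    -0.007] gap 56.656766297208065
tool delta mm [-1.385 -0.107 -4.757] jaw deg 76.15481574516647
tilt rotvec tool [ 0.    -0.001 -0.005]
wrist 6143 mean [617.452  10.635 139.21 ] mid [619.632   9.931] size [42.302 27.329]
wrist 9364 mean [ 584.821 -105.08   139.575] mid [ 586.629 -107.593] size [41.807 49.639]
```

View pics/w5.png

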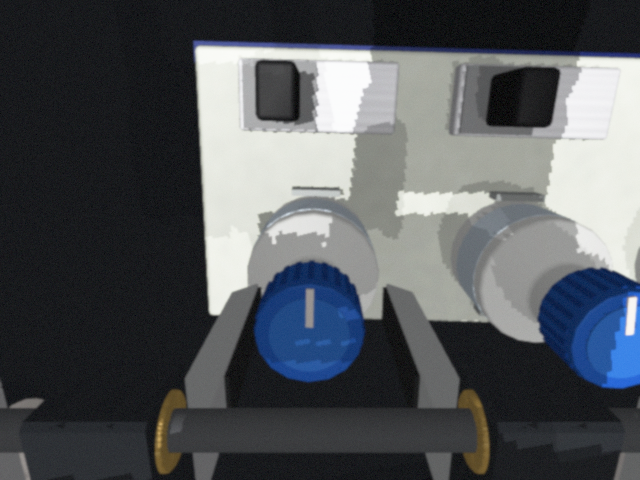

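Cap at column 310, finger midpoint 322: shift 4.7 mm as the estimate says, then close.

Request:
{"fn": "play_rows", "kwargs": {
  "motion": [0,0,0,0,0,-0.003,-0.2,0,0,0,0,0,-0.0015,-0.2,0,0,0,0,0,0,-0.2,0,0,0,0,0,0,-0.1],
  "newtons": 15
}}

```text
clock: 13.2
eef_pos: [589.7, -104.6, 109.2]
eef_rot: [2.366, 1.569, -2.588]
wrist_force: [-0.1, -0.2, -0.7]
finger_gap: 52.7
```

Run:
```python
from h import *
rel([588.7,-104.5,108])
```

```text
eef [ 589.656 -104.574  109.184] q [-0.236  0.499  1.477 -0.002  1.167 -1.565] qd 0.004142878869643225 F [-0.072 -0.195 -0.661] M [-0.017  0.033 -0.044] gap 52.66896286920556
tool delta mm [ 1.185  0.944 -0.155] jaw deg 76.18119886011803
```

Request:
{"fn": "play_rows", "kwargs": {
  "motion": [0,0,0,0,0,0,0.5,0,0,0,0,0,0,0.5,0,0,0,0,0,0,0.5,0,0,0,0,0,0,0.5],
  "newtons": 15
}}

```text
clock: 13.6
eef_pos: [589.7, -105.1, 109.7]
eef_rot: [2.796, 1.569, -2.158]
wrist_force: [-0.2, -0.8, -0.1]
finger_gap: 43.5
```

Request:
{"fn": "play_rows", "kwargs": {
  "motion": [0,0,0,0,0,0,0.5,0,0,0,0,0,0,0.5,-0.01,0,0,0,0,0,0.5,-0.01,0,0,0,0,0,0.5],
  "newtons": 30
}}

```text
clock: 14.0
eef_pos: [589.7, -105.0, 109.6]
eef_rot: [2.72, 1.569, -2.213]
wrist_force: [-0.6, -0.2, -0.0]
finger_gap: 43.5
```

Run:
```python
from h import *
rel([588.7,-104.5,108])
```

```text
eef [ 589.705 -105.022  109.648] q [-0.237  0.498  1.477 -0.002  1.168 -1.586] qd 0.10351939679836496 F [-0.575 -0.208 -0.017] M [-0.105 -0.049 -0.154] gap 43.498135238556614
tool delta mm [1.648 1.094 0.293] jaw deg 77.36248741945221
```

Low torque: this is the loose one. Follow it.

Request:
{"fn": "play_rows", "kwargs": {
  "motion": [-0.03,0,0,0,0,0,0.5,-0.04,0,0,0,0,0,0.5,-0.04,0,0,0,0,0,0.5]
}}

```text
clock: 14.3
eef_pos: [589.7, -104.8, 109.7]
eef_rot: [2.5, 1.569, -2.318]
wrist_force: [-0.5, -0.3, -0.3]
finger_gap: 43.7
```

Run:
```python
from h import *
rel([588.7,-104.5,108])
```

```text
eef [ 589.74  -104.838  109.656] q [-0.236  0.498  1.477 -0.002  1.168 -1.701] qd 0.4158408692420228 F [-0.485 -0.27  -0.348] M [ 0.008 -0.023 -0.082] gap 43.67853847019244
tool delta mm [1.657 1.068 0.228] jaw deg 83.94726807988269
```

Request:
{"fn": "play_rows", "kwargs": {
  "motion": [-0.042,0,0,0,0,0,0.5,-0.042,0,0,0,0,0,0.5,-0.042,0,0,0,0,0,0.5,-0.042,0,0,0,0,0,0.5,-0.042,0,0,0,0,0,0.5,-0.042,0,0,0,0,0,0.5,-0.042,0,0,0,0,0,0.5,-0.042,0,0,0,0,0,0.5,-0.03,0,0,0,0,0,0.5,-0.02,0,0,0,0,0,0.5]
}}

```text
clock: 15.3
eef_pos: [589.7, -104.2, 109.7]
eef_rot: [1.371, 1.569, -3.038]
wrist_force: [-0.7, -0.6, -1.2]
finger_gap: 43.7
```

Run:
```python
from h import *
rel([588.7,-104.5,108])
```

```text
eef [ 589.655 -104.159  109.653] q [-0.236  0.498  1.477 -0.001  1.168 -2.109] qd 0.20669652959835622 F [-0.729 -0.598 -1.223] M [-0.086  0.049 -0.105] gap 43.733034957054485
tool delta mm [ 1.655  1.011 -0.042] jaw deg 107.35673153707249
```

Request:
{"fn": "play_rows", "kwargs": {
  "motion": [0,0,0,0,0,0,-1,0,0,0,0,0,0,-1,0,0,0,0,0,0,-1,0,0,0,0,0,0,-1,0,0,0,0,0,0,-1,0,0,0,-0.015,0,0,-1,0,0,0,-0.02,0,0,-1,0,0,0,-0.015,0,0,-1,0.1,0,0,0,0,0,-1,0.14,0,0,0,0,0,-0.5,0.14,0,0,0,0,0,-0.25,0.12,0,0,0,0,0,-0.2,0.06,0,0,0,0,0,-0.2,0,0,0,0,0,0,-0.2]
}}

```text
clock: 16.7
eef_pos: [591.2, -104.1, 172.3]
eef_rot: [-1.545, 1.564, -0.254]
wrist_force: [-0.0, 0.3, 0.6]
finger_gap: 57.8
```

Run:
```python
from h import *
rel([490.5,-100,45]);tilt()
camera("side")
im,d=camera("top");cv2.imwrite("pics/t6.png",im)
```

```text
eef [ 591.173 -104.12   172.342] q [-0.235  0.435  1.416 -0.     1.284 -1.526] qd 0.02894445830002468 F [-0.01   0.266  0.624] M [-0.016 -0.032 -0.027] gap 57.76466804862947
tool delta mm [126.711  98.692 -23.919] jaw deg 73.93626017888123
tilt rotvec tool [-0.     0.     0.006]
```

View pics/t6.png

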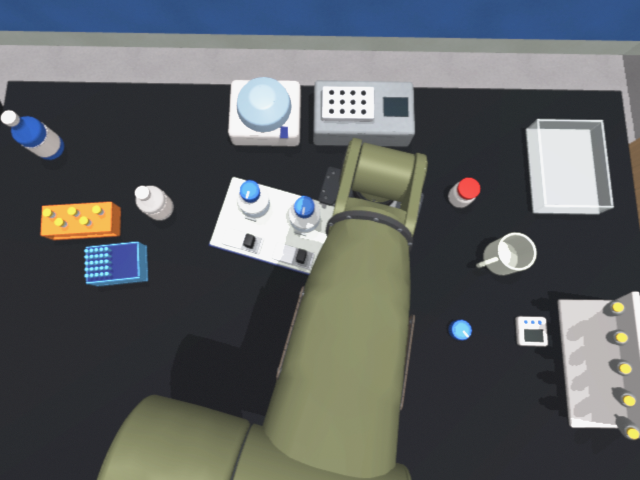

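Request:
{"fn": "play_rows", "kwargs": {
  "motion": [0,0,0.006,0,0.025,-0.006,-0.25,0,0,0,0,0.03,-0.007,-0.25,0,0,0,0,0.025,-0.006,-0.25,0,0,0,0,0.012,-0.002,-0.25,0,0,0,0,0.003,0,-0.25,0,0,0,0,0,0,-0.25]
}}

```text
clock: 17.4
eef_pos: [491.0, -98.3, 173.3]
eef_rot: [-1.483, 1.569, -0.177]
wrist_force: [0.3, -0.4, 0.6]
finger_gap: 59.4
```

Run:
```python
from h import *
rel([491.5,-98.6,48]);tilt()
im,d=camera("wrist");cv2.imwrite("pics/w7.png",im)
C=cloud("wrist",d); c=(490,-99)
near=(np.hypot(C[...,0]-c[0],C[...,1]-c[1])<24)&(C[...,2]>71)&(C[...,2]<85)
P=C[near]; print(len(P),P.mean(0),cv2.minAreaRect(P[:,:2].astype(np.float32)))
```

```text
eef [490.98  -98.33  173.334] q [-0.271  0.219  1.7    0.     1.221 -1.576] qd 0.014438495811567701 F [ 0.273 -0.386  0.592] M [-0.021  0.003  0.004] gap 59.39349221405986
tool delta mm [125.335  -0.364  -0.143] jaw deg 74.77212366247603
tilt rotvec tool [-0.     0.     0.002]
1089 [489.685 -97.876  74.802] ((490.2017517089844, -97.907958984375), (19.878000259399414, 27.776853561401367), 74.3252182006836)
```

View pics/w7.png

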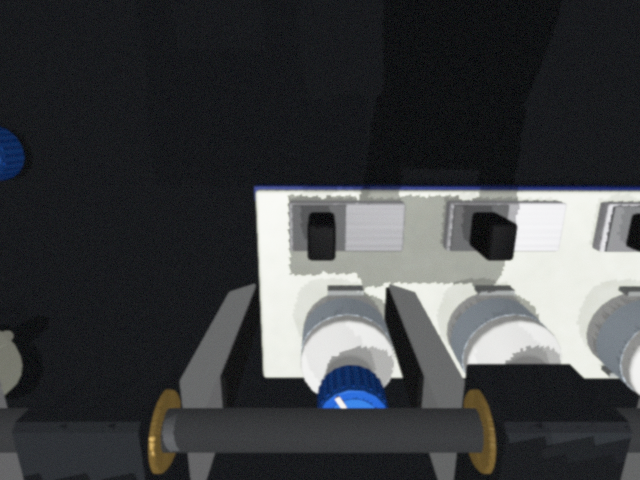

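Tab (321,236) is centred between the fingers (mid 321); the right cap's mark has turned. Descend.

Request:
{"fn": "play_rows", "kwargs": {
  "motion": [0,0,0,0.02,0,0,-0.25,0,0,0,0.03,0,0,-0.25,0,0,0,0.03,0,0,-0.25,0,0,0,0.02,0,0,-0.25,0,0,0,0.01,0,0,-0.25,0,0,0,0,0,0,-0.25,0,0,0,0,0,0,-0.25]
}}

```text
clock: 18.15
eef_pos: [496.7, -99.0, 60.6]
eef_rot: [-1.536, 1.566, -0.227]
wrist_force: [0.5, 0.0, 0.2]
finger_gap: 58.7
```

Run:
```python
from h import *
rel([491.5,-98.6,48]);tilt()
```

```text
eef [496.684 -99.023  60.552] q [-0.269  0.376  1.789  0.     0.971 -1.578] qd 0.00888666911449785 F [0.514 0.004 0.193] M [0.01  0.027 0.011] gap 58.65537486607738
tool delta mm [12.525  5.182 -0.935] jaw deg 75.00525265987416
tilt rotvec tool [-0.     0.     0.005]
```

Request:
{"fn": "play_rows", "kwargs": {
  "motion": [0,0,0.004,0.006,0.004,-0.0004,-0.25,0,0,0,0.004,0.0015,0,-0.2,0,0,0,0,0,0,0,0,0,0,0,0,0,0.3,0,0,0,0,0,0,0.6],
  "newtons": 6
}}

```text
clock: 18.65
eef_pos: [492.4, -98.3, 52.5]
eef_rot: [-1.542, 1.565, -0.233]
wrist_force: [0.1, -0.1, -0.6]
finger_gap: 36.0
```

Run:
```python
from h import *
rel([491.5,-98.6,48]);tilt()
```

```text
eef [492.39  -98.259  52.466] q [-0.27   0.381  1.806  0.     0.949 -1.58 ] qd 0.003994705197427669 F [ 0.061 -0.139 -0.607] M [-0.009  0.023 -0.069] gap 35.96853637998958
tool delta mm [ 4.462  0.796 -0.56 ] jaw deg 75.02070599333427
tilt rotvec tool [-0.     0.     0.005]
```

Request:
{"fn": "play_rows", "kwargs": {
  "motion": [0,0,0,0,0,0,1,0,0,0,0,0,0,1,0,0,0,0,0,0,1,0,0,0,0,0,0,1],
  "newtons": 6
}}

```text
clock: 19.05
eef_pos: [492.6, -98.4, 52.8]
eef_rot: [-1.552, 1.565, -0.243]
wrist_force: [0.0, -0.3, 0.5]
finger_gap: 19.9
```

Run:
```python
from h import *
rel([491.5,-98.6,48]);tilt()
```

```text
eef [492.569 -98.374  52.817] q [-0.27   0.38   1.806  0.     0.95  -1.579] qd 0.002816481813510045 F [ 0.023 -0.334  0.471] M [-0.002  0.007 -0.051] gap 19.865409966867034
tool delta mm [ 4.811  1.003 -0.495] jaw deg 75.0110892261775
tilt rotvec tool [-0.     0.     0.006]
```

Request:
{"fn": "play_rows", "kwargs": {
  "motion": [0,0,0,0,0,0.005,1,0,0,0,0,0,0.007,1,0,0,0,0,0,0.007,1,0,0,0,0,0,0.007,1,0,0,0,0,0,0.005,1,0,0,0,0,0,0.002,1]
}}

```text
clock: 19.65
eef_pos: [502.1, -63.8, 52.8]
eef_rot: [-1.636, 1.564, -0.327]
wrist_force: [1.0, -1.9, -0.6]
finger_gap: 19.5
```

Run:
```python
from h import *
rel([492.57+.259*40,-98.37+.966*40,52.8])
```

```text
eef [502.059 -63.82   52.825] q [-0.198  0.387  1.795 -0.001  0.952 -1.507] qd 0.04746825061116554 F [ 1.038 -1.889 -0.593] M [-0.298 -0.095 -0.1  ] gap 19.47454231199467
tool delta mm [0.021 0.216 4.177] jaw deg 75.02181397857206
```

Request:
{"fn": "play_rows", "kwargs": {
  "motion": [0,0,0,0,0,0.002,1,0,0,0,0,0,0.0015,1,0,0,0,0,0,0.001,1]
}}

```text
clock: 19.95
eef_pos: [503.1, -60.1, 52.8]
eef_rot: [-1.976, 1.564, -0.666]
wrist_force: [-1.9, -11.8, -0.1]
finger_gap: 20.5
```

Run:
```python
from h import *
rel([492.57+.259*40,-98.37+.966*40,52.8])
```

```text
eef [503.09  -60.062  52.84 ] q [-0.189  0.389  1.794 -0.004  0.953 -1.497] qd 0.020796287125674554 F [ -1.895 -11.782  -0.1  ] M [-2.199  0.497 -0.049] gap 20.47588920739448
tool delta mm [0.037 0.241 0.28 ] jaw deg 75.0727402578544
```

End stop felt (≈12 N at 39.7 mm). Let go, rise and back off.

Request:
{"fn": "play_rows", "kwargs": {
  "motion": [0,0,0,0,0,0,0.5,0,0,0,0,0,0,0,0,0,0,0,0,0,-0.25,0,0,0,0,0,0,-0.25,0,0,0,0,0,0,-0.25,0,0,0,0,0,0,-0.25,0,0,0,-0.02,0,0,-0.25,0,0,0,-0.03,0,0,-0.25,0,0,0,-0.04,0,0,-0.25,0,0,0,-0.04,0.01,0,-0.25,0,0,0,-0.02,0.03,-0.01,-0.25,0,0,0,0,0.03,-0.01,-0.25,0,0,0,0,0.03,-0.01,-0.25,0,0,0,0,0.01,0,-0.25,0,0,0,0,0,0,-0.25]
}}

```text
clock: 21.45
eef_pos: [384.2, -59.3, 208.6]
eef_rot: [-1.866, 1.564, -0.556]
wrist_force: [-0.8, 0.2, -0.4]
finger_gap: 58.8
```

Run:
```python
from h import *
rel([492.57+.259*40,-98.37+.966*40,52.8])
for n in ("wrist","side","top"):
    im,d=camera(n);cv2.imwrite(f"pics/e_{n}.png",im)
    if n!="wrist":
        for t in ("place_1","tab_1","tip_box","spare_cap_mid","mug","sample_jar","reagent"):
            for p in place_of(n,t): print(n,t,p['conf'],w(n,p['at']))
```

```text
eef [384.206 -59.33  208.58 ] q [-0.246 -0.077  1.933 -0.002  1.28  -1.556] qd 0.005392437828457716 F [-0.807  0.155 -0.376] M [ 0.004  0.008 -0.022] gap 58.770886566993006
tool delta mm [ 156.456 -113.814   30.504] jaw deg 75.07116729476162
side place_1 0.76 [ 588.772 -102.172  122.873]
side place_1 0.57 [621.022  18.043 122.558]
side tab_1 0.9 [554.012 140.433  53.276]
side tab_1 0.86 [520.79   23.926  55.679]
side tab_1 0.65 [493.496 -96.198  53.286]
side spare_cap_mid 0.74 [ 364.718 -342.928   17.646]
side mug 0.72 [ 540.315 -455.985   -0.083]
side sample_jar 0.84 [ 688.778 -364.109    2.925]
side sample_jar 0.42 [624.51   16.546 122.144]
side reagent 0.86 [646.572 367.869   2.232]
top place_1 0.82 [619.885  16.481 127.561]
top place_1 0.69 [ 589.313 -104.72   129.48 ]
top place_1 0.65 [651.351 138.209 129.611]
top tab_1 0.92 [525.55   16.932  53.236]
top tab_1 0.71 [558.413 141.79   57.625]
top tab_1 0.59 [488.593 -97.67   55.345]
top tab_1 0.42 [623.677  16.643   1.744]
top tab_1 0.27 [505.226 453.088  -2.351]
top tip_box 0.74 [505.861 452.692  -4.364]
top tip_box 0.36 [624.284  16.355   2.281]
top spare_cap_mid 0.59 [ 366.599 -343.684   16.432]
top mug 0.89 [ 539.037 -454.476    2.325]
top mug 0.68 [646.113 370.041  -1.327]
top sample_jar 0.64 [ 684.422 -361.742   -1.39 ]
top sample_jar 0.21 [ 363.096 -342.032   18.863]
top reagent 0.95 [647.071 370.362   0.408]
```

View pics/e_wrist.png

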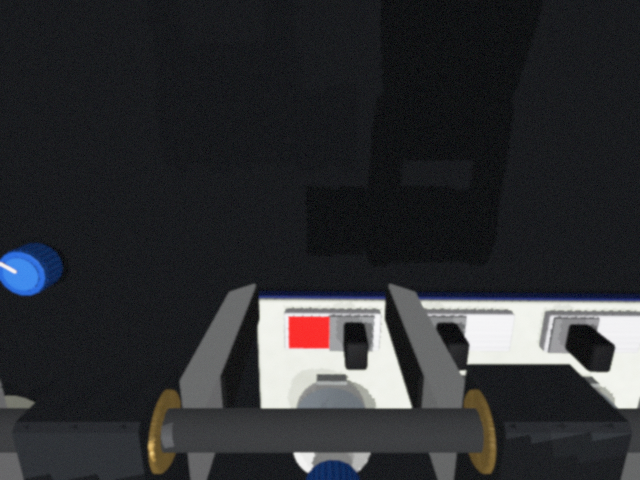

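View pics/e_side.png

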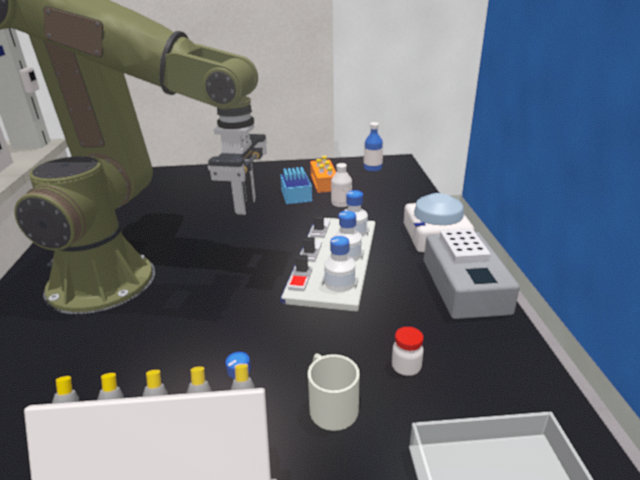

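The red field shows at (308,332) in the wrist view and (298,282) in the side view, and the neighbouring tabs look unmoved. I'll check the cap marks and the tab travel from the top camera.

Run:
```python
from h import *
z=np.load("top.npz"); a=z['im']; b,d=camera("top")
c=np.vstack([cv2.resize(i[165:300,200:400],None,fx=4,fy=4)[:, :] for i in (a,b)])
cv2.imwrite("pics/cmp.png",cv2.resize(c,(444,600)))
C=cloud("top",d)
for c in ((556,142),(523,21),(490,-99),(501,-61)):
    P=C[(np.hypot(C[...,0]-c[0],C[...,1]-c[1])<24)&(C[...,2]>70)]
    print(c,len(P),P.mean(0) if len(P) else None)
```

```text
(556, 142) 108 [556.367 140.731  74.721]
(523, 21) 108 [522.634  21.833  74.856]
(490, -99) 0 None
(501, -61) 111 [500.456 -61.642  75.125]
```

View pics/cmp.png

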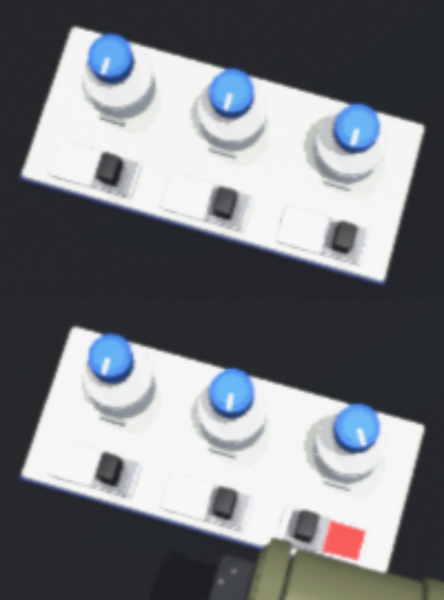

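```bash
python3 -c "
from cell import *
print(sign_off())"
```

```text
the job is handed in; nothing more can be done
None
```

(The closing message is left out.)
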